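Send a loaded carrier through the one-way flap into the station

TASK

Lay the white silencer in the nest of the carrier, then push the carrier by its black knob along the lane, through the sprung one-way flap and against the sprung buffer, until the flap has swung shut behind it. Ease off so that the buffer sets the carrier back against the shut flap, which must hold it, and let go. Feel your way: never press on the buffer or pull on the flap with more than about 20 N, and leave the other things on the bench alone.

Things in the scene. Friction and masses are not known exactly. Their poses are not given: they have to be found in the camera images.
- lane: fixed aluminium carrier lane, 440 x 120, base plate 10 thick; origin on the bench under its middle, x = travel (towards the clamping fixture), y = left of travel, z up. Two rails along x, 62.5 apart inside, 26 high, with lips over the carrier's base: it slides (play 1.25 each side, 1.5 up) but cannot be lifted out. Near the x end a stop block, 44 high, holds the buffer
- carrier: loose carrier in the lane, 0.4 kg, slides easily (about 1 N): white base plate 114 x 60 x 10, grey deck 114 x 44, deck top 30 above the underside. Origin at its underside (10 over the bench); x = travel, z up. Deck front face at x = 52, rear face at x = -62. Carries the nest and the knob
- nest (a point): centre of the nest on the carrier's deck, at deck-top height (40 over the bench), 22 ahead of the carrier's origin; x = travel, z up. A rectangle 56.5 long (x) by 24.5 wide (y) inside, bounded by steel lugs 8.7 high at both ends and at the four corners; its sides are open over the middle 34
- knob (a point): black non-slip knob standing on the rear of the carrier's deck, 72 behind the nest centre; this point is on its axis at grip height, 29 above the deck (69 over the bench), where it is round, about 22 in diameter; thinner foot, its top 16 higher; axes as the carrier's
- silencer_mid (a point): the white plastic silencer (ribbed cylinder with a nose) lying on the bench: 53 long, 21 wide and high, about 20 g; this point is its centre, 10.5 above its underside; y = along its length, z up. Either way round fits the nest
- flap (a joint): angle of the one-way steel flap, rad: 0 = shut on its stop, about 0.45 while the deck slides past, 0.72 at most; springs shut, 1 to 2 N to open. Upright pin at lane y = -46 and x between -44 and -4 (setting not measured). Leaf 67 long, 35 to 54 over the bench (pin to 58); shut, it points downstream at 45 degrees to mid-lane. Falls shut when the deck's rear is 63 past the pin, then stops it at 48
- buffer (a joint): how far the rubber-tipped sprung plunger of the end stop is pushed in, m: 0 = out, 0.024 = solid. On the lane's middle line, 31 over the bench; meets the deck's front face. 2.5 N at first touch, 8.5 N just before solid, then rigid. The flap falls shut 3 to 5 before solid (setting not measured); the shut flap then holds the carrier with the buffer still 4 to 7 in
- ball_knob_mid (a point): bystander: spare black ball knob, 29 x 29 x 33, standing on the bench; its centre
- elbow_mid (a point): bystander: elbow fitting with brass hex, 30 x 16 x 26, on the bench; its centre
- pin_gauge_mid (a point): bystander: steel pin gauge with hex grip, 14 x 100 x 12, lying; its centre
Mind the look-alikes: they are no part of the job. Of the things like the part that bears silencer_mid, leave any that is yellow; of the rest the smaller one is meant.

How it is judged (in metres and radians):
On the way, in this order (a step that is already met when the one before it is completed fails the run):
1. the silencer lies in the nest, down on the deck, while the flap is still shut (z of silencer_mid in the frame of nest below 0.0135 m and horizontal distance between silencer_mid and nest below 0.005 m and angle between the y axis of silencer_mid and the x axis of nest, either way round below 0.15 rad and value of joint flap below 0.06 rad), for 0.2 s.
2. the carrier with the silencer pushes the flap open (value of joint flap above 0.3 rad and contact force between carrier and flap above 0.2 N and horizontal distance between silencer_mid and nest below 0.005 m), for 0.2 s.
3. the flap is shut again behind the carrier (value of joint flap below 0.06 rad and x of knob in the frame of lane above 0.01 m), for 0.2 s.
At the end, for the whole second after the job is handed in: Flap shut (under 0.06 rad); carrier beyond it (knob over 10 mm past lane middle), at rest, pressed by the buffer against the flap (each over 0.5 N); silencer down in the nest (centre within 5 mm of the nest's in plan, at most 13.5 mm over the deck, within 0.15 rad of lengthwise) (all of step 3 and contact force between carrier and flap above 0.5 N and contact force between carrier and buffer above 0.5 N and z of silencer_mid in the frame of nest below 0.0135 m and horizontal distance between silencer_mid and nest below 0.005 m and angle between the y axis of silencer_mid and the x axis of nest, either way round below 0.15 rad and linear speed of carrier below 0.01 m/s); the robot touches nothing.
It fails at once if the buffer is pressed with more than 25 N (contact force between carrier and buffer above 25 N).
It fails at once if the carrier is forced against the flap with more than 25 N (contact force between carrier and flap above 25 N).
It fails at once if the spare ball knob, the elbow fitting or the pin gauge is moved more than 25 mm (distance of any of ball_knob_mid, elbow_mid, pin_gauge_mid from where it was at the start of the episode above 0.025 m).
It also fails if it takes over 64 s, if anything falls off the work surface, if the arm or the gripper's body presses on something with over 40 N, if the wrist force passes 120 N, or if a joint passes its speed limit or range.

ROBOT

A 6-joint arm with a two-finger parallel gripper is mounted at the origin on a cart in front of the work surface, level with it; the furniture and walls round the work are solid. World frame = base frame: x ahead of the robot, y to its left, z up, the work surface at z = 0. Lengths are in m, angles in degrees, forces in N, time in s.
With the tool pointing down it reaches from about 0.35 to 0.875 m from the base axis. Payload 4.2 kg.
Tool frame: the origin (TCP) lies on the front face of the gripper's body, between the roots of the fingers; the fingertips stand 70 mm ahead of it and the grasp point (between the pads) lies 51 mm ahead of it (r.nose_length is the distance from the TCP to the fingertips, in m); z points along the fingers, y is the direction in which the jaws open and shut (so a half turn about z gives the same grasp; the last joint's range is limited). The gripper opens to 87 mm and grips with 3 to 60 N. Pads are 19 mm wide; open, the fingers measure 117 mm over their backs; the gripper's body (75 mm by 190 mm) begins 51 mm behind the grasp point.
Start: joints at [90.848, 22.042, 0.453, 0, -68.411, -14.817], TCP at [0.151, 0.607, 0.292] pointing down, gripper open.
Joint ranges: [-179.83, 179.83], [-69.29, 118.12], [-61.27, 80.66], [-181.25, 117.63], [-171.15, -9.14], [-177.46, 177.46]. Speed limits (degrees/s): [159.86, 159.86, 180, 180, 180, 180].

INTERFACE

Orientations are given as a 3x3 rotation matrix whose columns are the frame's x, y, z axes.
In Python, from station import telemetry, capture, order, r gives the robot as it stands.
- The arm moves only by the tool drive_tool, never from a script. Its argument "series" is a list of rows, each a list of 4 numbers: the shift along the tool's x, y, z as a fraction of full scale, then the turn about the tool's z as a fraction of full scale. In form: [[dx, dy, dz, turn], ...]. A call has 1 to 10 rows; each row is the pose to reach, as a shift and turn from the pose commanded when the call began, along the tool's axes at that moment; what a row does not reach only later rows make up. Full scale, the value 1, is 0.12 m for a shift and 2 rad for a turn. A row lasts 1/8 s, in which the tool goes at most 62.5 mm and 10.7 degrees, less where a joint would pass 70% of its speed; a pose out of reach is approached as far as the arm can. A call with a number of a shift or a turn outside -1 to 1 is refused whole. A call with a gripper value outside its range is refused whole. "fingers" is the finger opening in mm, from 0 to 87, set as the call begins (left out, the last holds). The fingers move at their own pace and stop on an object; the grip force is fixed at half the most. Time passes only in rows, so rows that repeat a pose let the fingers close. It gives the time, the measured TCP pose, the force and the opening at its end, in the units of the state.
- telemetry.sense(): the state, without advancing time (a new reading comes with each control period).
- capture(name): name is "side" or "top"; returns a dict with "color" (420x560x3 uint8, blue, green, red), "fx", "fy", "cx", "cy" (pixels), "k1" (the pictures are not rectified: a ray, as slopes to the right and down, at radius r is drawn at 1 + k1 r^2 times it, then the intrinsics apply), "eye" and "attitude" of the camera in the world. Camera axes: x right, y up, looking along -z (the intrinsics and any distortion apply to the point x, -y, -z); pixel columns grow to the right and rows downward; lengths in m; the calibration is good to about 2 mm. A picture is of the moment at which its call begins. There is no depth.
- order.finish_job(): hands the job in, once; it reports no verdict.
The state is a dict: "time_s": time; "joints": joint angles; "joint_velocities": joint speeds; "effort": joint torques, N m; "tcp_pos": TCP position; "ee_rot": TCP orientation; "wrist_force": force on the tool from outside, world axes, zero at the start; "moment": the same for the moment, N m; "gripper_width": opening from 0.0 (shut) to 1.0 (fully open).
Only numpy, scipy, OpenCV 4.12 (cv2) and the standard library are available. Lean on these libraries where they do the work, as an engineer would, in place of code of your own. Each camera call takes 0.05 s, during which the arm holds its last target. There are 200 camera calls.

## Working session

There is one attempt and no reset: what is moved stays moved. The work goes in short steps, Python scripts to look and compute and a tool call to move; the robot and the scene stay as the last step left them, time stands still between calls to the robot, and variables do not carry over. Pictures are saved under pics/ and viewed, about 8 in all and at most 12, crops included, and the job is handed in when it is done.

Besides the shell and the picture viewer there is one more tool, called after "Call:" by a JSON object that holds its "name" and its "arguments". drive_tool: Moves the arm, as the interface text tells. Shift numbers are shares of 0.12 m and turn numbers shares of 2 rad, none past 1 either way. Its arguments: {"type":"object","properties":{"series":{"type":"array","items":{"type":"array","items":{"type":"number","minimum":-1,"maximum":1}}},"fingers":{"type":"number"}},"required":["series"]}

```bash
mkdir -p pics; ls; cat > h.py <<'E'
import numpy as np, cv2, pickle
from station import telemetry, capture, order, r
def snap(n,f):
    c=capture(n); cv2.imwrite(f'pics/{f}.png',c['color']); pickle.dump(c,open(f'pics/{f}.pkl','wb')); return c
def load(f): return pickle.load(open(f'pics/{f}.pkl','rb'))
def KD(c): return np.array([[c['fx'],0,c['cx']],[0,c['fy'],c['cy']],[0,0,1.]]),np.array([c['k1'],0,0,0,0.])
def ray(c,u,v):
    K,D=KD(c); p=cv2.undistortPoints(np.array([[[u,v]]],float),K,D)[0,0]
    return np.array(c['attitude'])@np.array([p[0],-p[1],-1.])
def onz(c,u,v,z):
    d=ray(c,u,v); e=np.array(c['eye']); return e+d*(z-e[2])/d[2]
def proj(c,P):
    K,D=KD(c); q=(np.atleast_2d(P)-np.array(c['eye']))@np.array(c['attitude'])*[1,-1,-1]
    return cv2.projectPoints(q.reshape(-1,1,3),np.zeros(3),np.zeros(3),K,D)[0][:,0]
def crop(f,u0,v0,u1,v1,s,o):
    im=cv2.imread(f'pics/{f}.png')[v0:v1,u0:u1]; cv2.imwrite(f'pics/{o}.png',cv2.resize(im,None,fx=s,fy=s,interpolation=cv2.INTER_CUBIC))
E
python3 - <<'E'
from h import *
for n in('top','side'):
    c=snap(n,n+'0'); print(n,{k:np.round(v,4).tolist() for k,v in c.items() if k!='color'})
print(telemetry.sense())
a=cv2.imread('pics/top0.png')
E
```

```text
pics
top {'fx': 381.8704, 'fy': 381.8704, 'cx': 276.7855, 'cy': 213.0167, 'k1': -0.002, 'eye': [0.3203, -0.0039, 0.957], 'attitude': [[-0.0746, 0.9767, -0.201], [-0.9972, -0.0742, 0.0097], [-0.0055, 0.2011, 0.9795]]}
side {'fx': 420.0161, 'fy': 420.0161, 'cx': 280.031, 'cy': 207.8184, 'k1': -0.0803, 'eye': [0.1184, -0.6023, 0.729], 'attitude': [[0.8389, 0.3741, -0.3952], [-0.5441, 0.5652, -0.62], [-0.0086, 0.7352, 0.6778]]}
{'time_s': 0.1, 'joints': array([ 9.08482853e+01,  2.20874258e+01,  3.88381875e-01, -2.48136182e-02,
       -6.84123401e+01, -1.48163797e+01]), 'joint_velocities': array([-0.11121401, -0.04756011,  0.17794891,  0.05638194,  0.00442279,
       -0.1160733 ]), 'effort': array([-1.76054564e-04, -3.91695499e+01,  1.87932694e+01,  4.23201934e+00,
        1.34065695e-02, -7.27449537e-05]), 'tcp_pos': array([0.1507474 , 0.60613731, 0.29126418]), 'ee_rot': array([[ 9.70391743e-01, -2.41536177e-01, -3.73876820e-04],
       [-2.41536442e-01, -9.70389791e-01, -1.94973206e-03],
       [ 1.08124577e-04,  1.98230877e-03, -9.99998029e-01]]), 'wrist_force': array([0.04697179, 0.68424661, 0.28177937]), 'moment': array([ 0.04607069, -0.0243034 ,  0.02456422]), 'gripper_width': 0.9997120446234579}
```

View pics/top0.png

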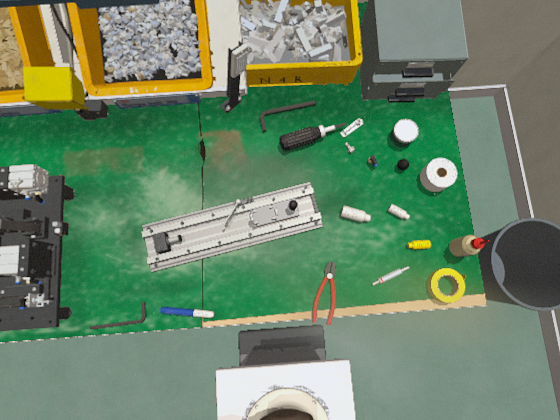

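View pics/side0.png

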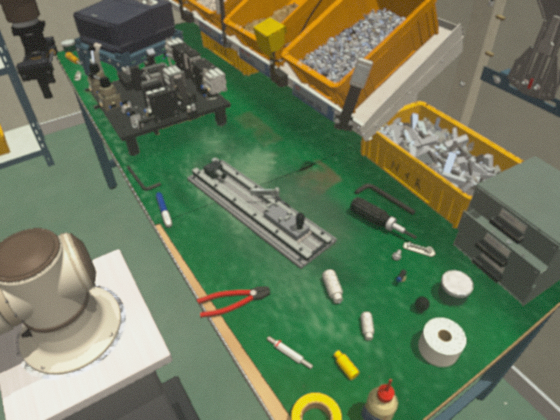

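Top view: lane from about (148,255) to (318,205), travel towards image left; knob (293,205), nest (264,215). Silencer look-alikes are white (355,214) larger, white (399,212) smaller and yellow (419,245). The smaller white one at (399,212) fits. I'll confirm it in a crop.

```bash
python3 - <<'E'
from h import *
a=cv2.imread('pics/top0.png'); s=cv2.imread('pics/side0.png')
R=lambda i,k:cv2.resize(i,None,fx=k,fy=k,interpolation=cv2.INTER_CUBIC)
A=R(a[180:275,140:330],4); B=R(a[195:235,335:425],4); C=R(s[260:350,310:400],2)
o=np.zeros((600,800,3),np.uint8); o[:380,:760]=A; o[385:545,:360]=B; o[385:565,400:580]=C
cv2.imwrite('pics/c1.png',o)
c=load('top0')
for n,p,z in[('knob top',(293,204),.085),('nest',(264,215),.04),('sil',(399,212),.0105),('big',(355,214),.012),('ball',(403,164),.016),('pin',(391,276),.006)]: print(n,onz(c,*p,z).round(4))
E
```

```text
knob top [ 0.5179 -0.052   0.085 ]
nest [0.5059 0.0186 0.04  ]
sil [ 0.4938 -0.3215  0.0105]
big [ 0.4968 -0.2098  0.012 ]
ball [ 0.6175 -0.3475  0.016 ]
pin [ 0.3368 -0.2812  0.006 ]
```

View pics/c1.png

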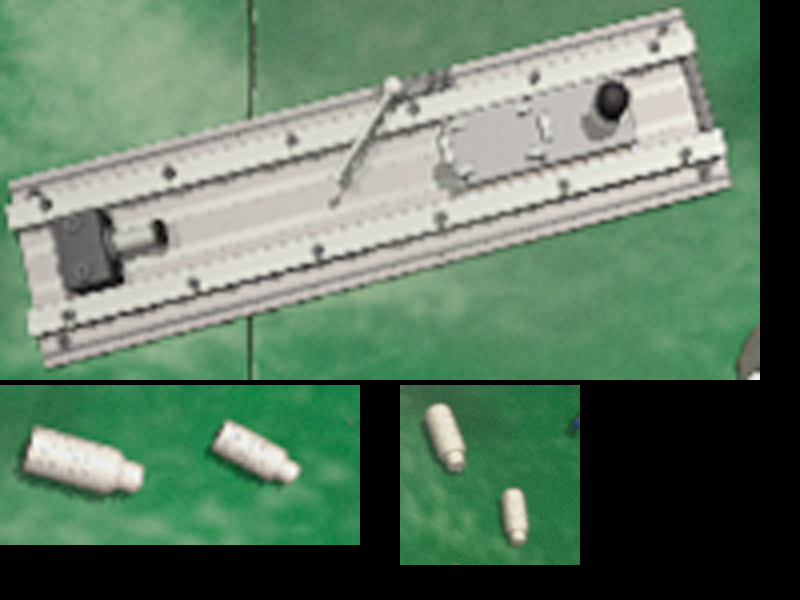

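```bash
python3 - <<'E'
from h import *
c=load('top0')
A=lambda x,y,z:onz(c,140+x/4-.4,180+y/4-.4,z)
B=lambda x,y,z:onz(c,335+x/4-.4,195+(y-385)/4-.4,z)
t,n=B(223,434,.0105),B(297,474,.009); d=t-n
print('sil',t,n,np.linalg.norm(d[:2]),(t+n)/2,np.degrees(np.arctan2(d[1],d[0])))
K=A(612,98,.085);e1=A(447,147,.0487);e2=A(545,125,.0487);N=(e1+e2)/2
print('knob',K,'nest',N,np.linalg.norm((N-K)[:2]),'lug dist',np.linalg.norm(e1-e2))
cs=[A(10,185,.01),A(45,367,.01),A(730,187,.01),A(681,12,.01)]
print(np.round(cs,4)); print([np.linalg.norm(cs[i]-cs[(i+1)%4]) for i in range(4)])
m=sum(cs)/4; x=(cs[0]+cs[1]-cs[2]-cs[3]); x/=np.linalg.norm(x); y=np.array([-x[1],x[0],0])
print('mid',m,'yaw',np.degrees(np.arctan2(x[1],x[0])),'KN yaw',np.degrees(np.arctan2(*(N-K)[1::-1])))
f=lambda p:(round((p-m)@x,4),round((p-m)@y,4))
for nme,p in[('knob',K),('nest',N),('pin',A(392,85,.058)),('tip',A(335,203,.054)),('plunger',A(165,235,.035)),('lug1',e1),('lug2',e2)]: print(nme,f(p))
# side view refinement of knob: predicted pixel
print(proj(load('side0'),[K,N,(t+n)/2,t,n,*cs]).round(1))
E
```

```text
sil [ 0.5086416  -0.30151936  0.0105    ] [ 0.47973246 -0.34503806  0.009     ] 0.05224572422222414 [ 0.49418703 -0.32327871  0.00975   ] 56.40421315406828
knob [ 0.51769342 -0.05105533  0.085     ] nest [0.50767647 0.01909707 0.0487    ] 0.0708639432927491 lug dist 0.060930154287737015
[[ 0.5074  0.3276  0.01  ]
 [ 0.392   0.3065  0.01  ]
 [ 0.4719 -0.1242  0.01  ]
 [ 0.5878 -0.1041  0.01  ]]
[np.float64(0.11729968283402846), np.float64(0.4381078494263775), np.float64(0.11767790368478648), np.float64(0.43909139826596255)]
mid [0.48979558 0.10146439 0.01      ] yaw 100.53175080588686 KN yaw 98.12625001468385
knob (np.float64(-0.155), np.float64(0.0004))
nest (np.float64(-0.0842), np.float64(-0.0025))
pin (np.float64(-0.0311), np.float64(-0.0473))
tip (np.float64(0.0192), np.float64(0.0135))
plunger (np.float64(0.1257), np.float64(0.0025))
lug1 (np.float64(-0.0538), np.float64(-0.0036))
lug2 (np.float64(-0.1147), np.float64(-0.0015))
[[298.2 213.5]
 [277.6 209.2]
 [367.2 326.3]
 [365.5 314.6]
 [369.  338.5]
 [220.4 158.8]
 [186.7 176.3]
 [299.4 265.1]
 [335.1 238.3]]
```

Silencer length 52 (should be 53), knob–nest 71 (72), lane 438x117.5 (440x120) and flap pin y = -47 (-46) all agree. Crop confirms the smaller white silencer at (0.494, -0.323), axis 56°. Moving over it.

Call:
{"name": "drive_tool", "arguments": {"series": [[0.3, 0.3, 0, 0], [0.6, 0.6, 0, 0], [1, 1, 0, 0], [1, 1, 0, 0]], "fingers": 50}}

```text
time_s: 0.6
tcp_pos: [0.2395, 0.4578, 0.2922]
ee_rot: [[0.97, -0.245, -0.001], [-0.245, -0.97, -0.001], [-0.0, 0.001, -1.0]]
wrist_force: [-0.4, 0.5, 0.7]
gripper_width: 0.638
```

Call:
{"name": "drive_tool", "arguments": {"series": [[0.3, 0.3, 0, 0], [0.6, 0.6, 0, 0], [1, 1, 0, 0], [1, 1, 0, 0]]}}

```text
time_s: 1.1
tcp_pos: [0.3267, 0.3134, 0.2921]
ee_rot: [[0.97, -0.245, -0.0], [-0.245, -0.97, -0.0], [-0.0, 0.001, -1.0]]
wrist_force: [0.1, -0.0, -0.0]
gripper_width: 0.574
```

Call:
{"name": "drive_tool", "arguments": {"series": [[0.3, 0.3, 0, 0], [0.6, 0.6, 0, 0], [1, 1, 0, 0], [1, 1, 0, 0]]}}

```text
time_s: 1.6
tcp_pos: [0.4146, 0.1686, 0.292]
ee_rot: [[0.969, -0.246, -0.0], [-0.246, -0.969, -0.0], [-0.0, 0.0, -1.0]]
wrist_force: [1.0, 0.3, 0.4]
gripper_width: 0.573
```

Call:
{"name": "drive_tool", "arguments": {"series": [[0.3, 0.3, 0, 0], [0.6, 0.6, 0, 0], [1, 1, 0, 0], [1, 1, 0, 0]]}}

```text
time_s: 2.1
tcp_pos: [0.5025, 0.0236, 0.2916]
ee_rot: [[0.97, -0.245, -0.001], [-0.245, -0.97, -0.0], [-0.0, 0.001, -1.0]]
wrist_force: [0.2, 0.9, 0.6]
gripper_width: 0.574
```

Call:
{"name": "drive_tool", "arguments": {"series": [[0.2, 0.3, 0, 0], [0.4, 0.6, 0, 0], [0.6, 1, 0, 0], [0.6, 1, 0, 0]]}}

```text
time_s: 2.6
tcp_pos: [0.5426, -0.1097, 0.2915]
ee_rot: [[0.97, -0.243, -0.001], [-0.243, -0.97, -0.0], [-0.001, 0.0, -1.0]]
wrist_force: [-0.6, 0.1, 0.2]
gripper_width: 0.575
```

Call:
{"name": "drive_tool", "arguments": {"series": [[0, 0.3, 0, 0], [0, 0.6, 0, 0], [0, 1, 0, 0], [0, 1, 0, 0]]}}

```text
time_s: 3.1
tcp_pos: [0.5127, -0.2254, 0.292]
ee_rot: [[0.97, -0.242, -0.0], [-0.242, -0.97, 0.0], [-0.0, -0.0, -1.0]]
wrist_force: [0.4, -0.1, 0.9]
gripper_width: 0.576
```

Call:
{"name": "drive_tool", "arguments": {"series": [[0, 0.3, 0.2, 0.09], [0, 0.6, 0.4, 0.18], [0, 0.8, 0.6, 0.27], [0, 0.8, 0.8, 0.36], [0, 0.8, 0.8, 0.45], [0, 0.8, 0.8, 0.54], [0, 0.8, 0.8, 0.63], [0, 0.8, 0.8, 0.72], [0, 0.8, 0.8, 0.81], [0, 0.8, 0.8, 0.9]]}}

```text
time_s: 4.35
tcp_pos: [0.491, -0.3161, 0.1962]
ee_rot: [[-0.458, -0.889, 0.0], [-0.889, 0.458, 0.0], [-0.0, -0.0, -1.0]]
wrist_force: [0.3, -0.2, 0.5]
gripper_width: 0.575
```

Call:
{"name": "drive_tool", "arguments": {"series": [[0.04, -0.05, 0.3, 0.055], [0.04, -0.05, 0.63, 0.055], [0.04, -0.05, 0.63, 0.055]], "fingers": 45}}

```text
time_s: 4.72
tcp_pos: [0.492, -0.3229, 0.1177]
ee_rot: [[-0.549, -0.836, -0.007], [-0.836, 0.549, 0.003], [0.001, 0.007, -1.0]]
wrist_force: [0.5, -0.1, 0.8]
gripper_width: 0.518
```

```bash
python3 - <<'E'
from h import *
s=snap('side','side1'); t=snap('top','top1')
S=telemetry.sense(); print(S['tcp_pos'],S['ee_rot'][:,0])
R=lambda i,k:cv2.resize(i,None,fx=k,fy=k,interpolation=cv2.INTER_CUBIC)
o=np.zeros((600,800,3),np.uint8); o[:600,:400]=R(s['color'][230:380,320:420],4); o[:400,400:800]=R(t['color'][170:270,350:450],4)
cv2.imwrite('pics/c2.png',o)
E
```

```text
[ 0.49418896 -0.32451069  0.12150356] [-5.48114455e-01 -8.36403304e-01  2.39703010e-04]
```

View pics/c2.png

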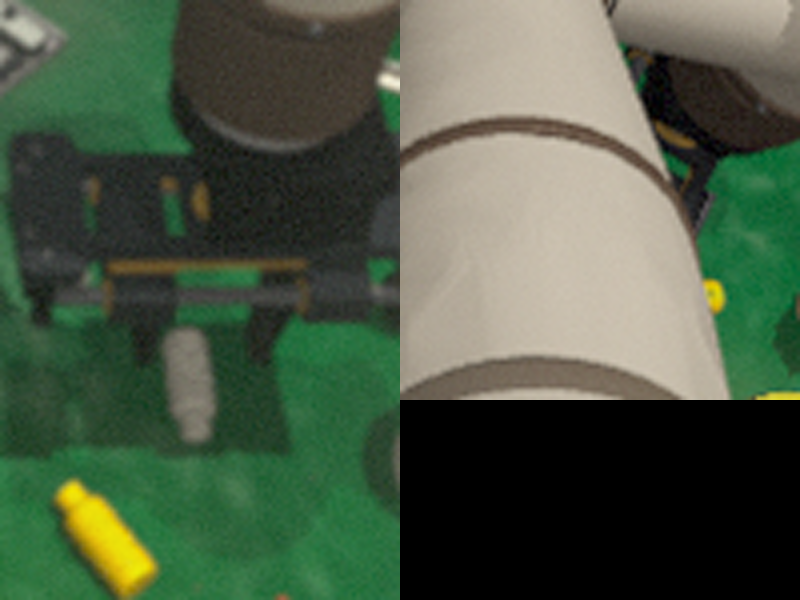

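The silencer lies between the fingers, from crop (185,330) to (200,442), i.e. side pixels (366,312)–(370,340), within 1 px of prediction. Going down to grip.

Call:
{"name": "drive_tool", "arguments": {"series": [[0, 0, 0.2, 0], [0, 0, 0.39, 0], [0, 0, 0.39, 0], [0, 0, 0.39, 0]]}}

```text
time_s: 5.32
tcp_pos: [0.4941, -0.3258, 0.0759]
ee_rot: [[-0.55, -0.835, 0.003], [-0.835, 0.55, -0.002], [-0.001, -0.004, -1.0]]
wrist_force: [0.7, -0.1, 0.7]
gripper_width: 0.519
```

Call:
{"name": "drive_tool", "arguments": {"series": [[0, 0, 0, 0], [0, 0, 0, 0], [0, 0, 0, 0], [0, 0, 0, 0], [0, 0, 0, 0], [0, 0, 0, 0]], "fingers": 10}}

```text
time_s: 6.08
tcp_pos: [0.4928, -0.3257, 0.0742]
ee_rot: [[-0.55, -0.835, 0.0], [-0.835, 0.55, -0.0], [0.0, -0.0, -1.0]]
wrist_force: [-1.0, 1.4, 5.0]
gripper_width: 0.243
```

Call:
{"name": "drive_tool", "arguments": {"series": [[0, 0, -0.1, 0], [0, 0, -0.4, -0.05], [0, 0, -0.7, -0.13], [0, 0, -1, -0.21], [0, 0, -1, -0.3], [0, 0, -1, -0.383], [0, 0, -1, -0.383]]}}

```text
time_s: 6.95
tcp_pos: [0.4927, -0.3256, 0.1943]
ee_rot: [[0.18, -0.984, 0.001], [-0.984, -0.18, -0.0], [0.0, -0.001, -1.0]]
wrist_force: [-0.5, 0.4, -0.5]
gripper_width: 0.241
```

Call:
{"name": "drive_tool", "arguments": {"series": [[-0.3, -0.1, 0, 0], [-0.6, -0.2, 0, 0], [-1, -0.3, 0, 0], [-1, -0.3, 0, 0]]}}

```text
time_s: 7.45
tcp_pos: [0.5064, -0.1987, 0.1941]
ee_rot: [[0.183, -0.983, -0.0], [-0.983, -0.183, 0.0], [-0.0, -0.0, -1.0]]
wrist_force: [-0.5, -0.2, -1.0]
gripper_width: 0.237
```

Call:
{"name": "drive_tool", "arguments": {"series": [[-0.3, -0.1, 0, 0], [-0.6, -0.2, 0, 0], [-1, -0.3, 0, 0], [-1, -0.3, 0, 0]]}}

```text
time_s: 7.95
tcp_pos: [0.5203, -0.0748, 0.1941]
ee_rot: [[0.183, -0.983, 0.001], [-0.983, -0.183, 0.0], [0.0, -0.001, -1.0]]
wrist_force: [0.2, 0.5, 0.0]
gripper_width: 0.237
```

Call:
{"name": "drive_tool", "arguments": {"series": [[-0.25, 0, 0, 0], [-0.5, 0, 0, 0], [-0.78, -0.04, 0, 0], [-0.78, -0.04, 0, 0], [-0.78, -0.04, 0, 0]]}}

```text
time_s: 8.57
tcp_pos: [0.5076, 0.0154, 0.1938]
ee_rot: [[0.18, -0.984, -0.0], [-0.984, -0.18, -0.0], [0.0, 0.0, -1.0]]
wrist_force: [-0.2, -0.2, -0.0]
gripper_width: 0.239
```

Call:
{"name": "drive_tool", "arguments": {"series": [[0, 0, 0.25, 0], [0, 0, 0.5, 0], [0, 0, 0.5, 0], [0, 0, 0.5, 0]]}}

```text
time_s: 9.07
tcp_pos: [0.5083, 0.0158, 0.1347]
ee_rot: [[0.181, -0.983, 0.001], [-0.983, -0.181, -0.0], [0.0, -0.001, -1.0]]
wrist_force: [0.3, 0.5, -0.4]
gripper_width: 0.236
```

```bash
python3 - <<'E'
from h import *
s=snap('side','side2'); t=snap('top','top2')
S=telemetry.sense(); print(S['tcp_pos'],S['ee_rot'][:,0])
R=lambda i,k:cv2.resize(i,None,fx=k,fy=k,interpolation=cv2.INTER_CUBIC)
o=np.zeros((600,800,3),np.uint8); o[:600,:600]=R(s['color'][155:255,220:320],6); o[:300,600:800]=R(t['color'][170:270,220:287],3)[:300,:200]
cv2.imwrite('pics/c3.png',o)
E
```

```text
[0.50839976 0.01623468 0.1351901 ] [ 1.81491445e-01 -9.83392509e-01 -1.71211155e-04]
```

View pics/c3.png

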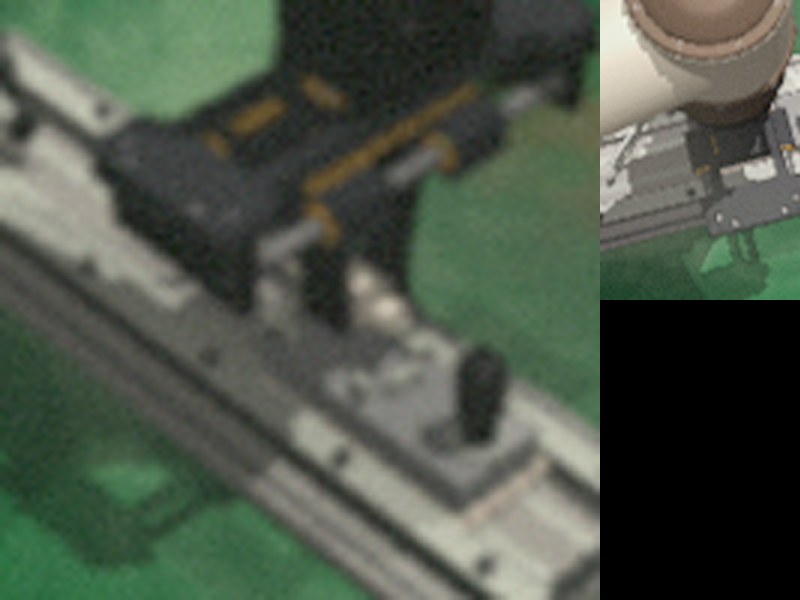

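Side crop: the gripped silencer hovers over the nest, nose end at about crop (400,308) → (286.7,206.3). The nest is partly hidden, so I'll measure it in the earlier clear side picture, for a like-for-like comparison.

```bash
python3 - <<'E'
from h import *
R=lambda i,k:cv2.resize(i,None,fx=k,fy=k,interpolation=cv2.INTER_CUBIC)
s=load('side0')['color'];s2=load('side2')['color'];t=load('top0')['color']
o=np.zeros((600,800,3),np.uint8); o[:350,:500]=R(s[190:225,255:305],10); o[:250,500:800]=R(s2[190:215,262:292],10); o[355:595,:400]=R(t[200:230,245:295],8)
cv2.imwrite('pics/c4.png',o)
E
```

```text
(no output)
```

View pics/c4.png

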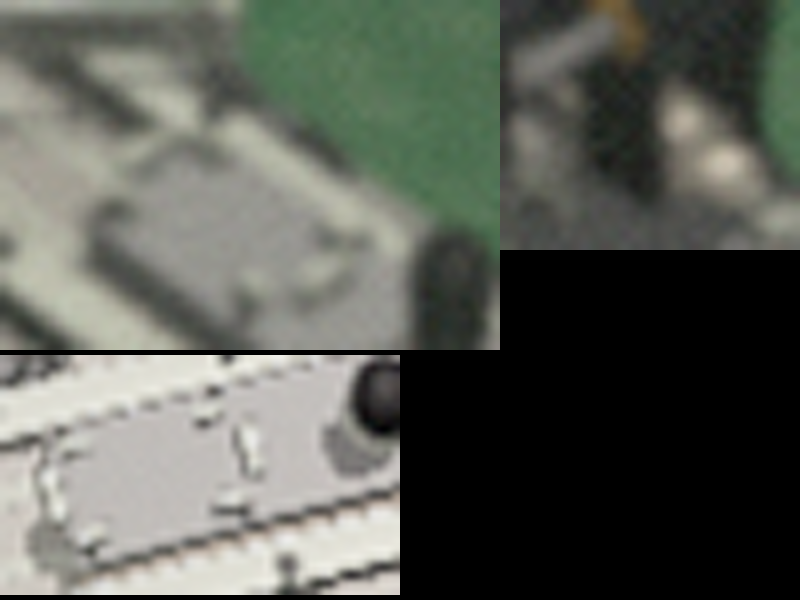

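Top crop: nest end lugs at about (251.1,216.0) front and (275.7,211.2) rear. Side crop: rear end lug about (287.5,217), near corner lugs (265.6,210.8) and (279.6,218.1). Computing, with an overlay of the predicted silencer for checking.

```bash
python3 - <<'E'
from h import *
t=load('top0'); s=load('side0'); s2=load('side2')
x=np.array([-.1828,.9831,0]); y=np.array([-.9831,-.1828,0]); m=np.array([.4898,.1015,0])
f=lambda p:(round((p-m)@x*1e3,1),round((p-m)@y*1e3,1))
print('top lugs',f(onz(t,251.1,216,.0487)),f(onz(t,275.7,211.2,.0487)))
for p in[(287.1,216.8),(265.6,210.8),(279.6,218.1),(288.3,213.2)]: print('side',f(onz(s,*p,.0487)))
print('side knob base/top', f(onz(s,300,214,.085)))
# knob top centre: px side
T=np.array([.5084,.0160,.1352]); xt=np.array([.1815,-.9834,0])
c0=T+[0,0,-.0642]+xt*-.0028
yt=np.array([-.9834,-.1815,0])
print('sil ctr lane',f(c0),'TCP',f(T))
def ring(c,ax,off,rad): a=np.linspace(0,2*np.pi,40); return c+ax*off+rad*(np.outer(np.cos(a),yt)+np.outer(np.sin(a),[0,0,1]))
k=8;u0,v0=258,185
o=cv2.resize(s2['color'][v0:v0+40,u0:u0+48],None,fx=k*2,fy=k*2-1,interpolation=cv2.INTER_CUBIC)
o=cv2.resize(s2['color'][v0:v0+37,u0:u0+48],None,fx=16,fy=16,interpolation=cv2.INTER_CUBIC)
o=cv2.convertScaleAbs(o,alpha=1.5,beta=0)
def dr(P,col):
    q=((proj(s2,P)-[u0,v0]+.5)*16).astype(int); cv2.polylines(o,[q.reshape(-1,1,2)],True,col,1)
dr(ring(c0,xt,26.5e-3,.0055),(0,0,255)); dr(ring(c0,xt,14e-3,.0105),(0,255,255)); 
N=m+x*-.0842+y*-.0012+[0,0,.0487]
dr([N+x*a+y*b for a,b in[(.02825,.01225),(.02825,-.01225),(-.02825,-.01225),(-.02825,.01225)]],(255,128,0))
cv2.imwrite('pics/c5.png',o[:592,:768])
E
```

```text
top lugs (np.float64(-53.5), np.float64(-4.5)) (np.float64(-114.1), np.float64(-0.7))
side (np.float64(-118.5), np.float64(-0.6))
side (np.float64(-68.4), np.float64(21.8))
side (np.float64(-109.5), np.float64(15.0))
side (np.float64(-111.7), np.float64(-11.1))
side knob base/top (np.float64(-159.0), np.float64(-1.1))
sil ctr lane (np.float64(-84.7), np.float64(-2.7)) TCP (np.float64(-87.5), np.float64(-2.7))
```

View pics/c5.png

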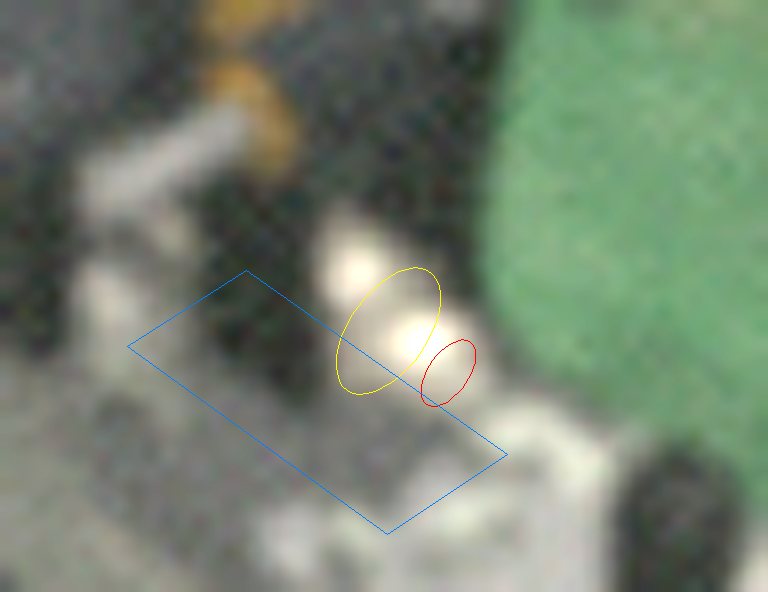

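Overlay: the predicted silencer end ring sits on the seen nose to about 1 px, and the rear nest lug lies about 1 px from its prediction. Centre estimate is lane x ≈ -84.7 for the silencer against -84.0 for the nest. I'll correct by under 2 mm and feel down.

Call:
{"name": "drive_tool", "arguments": {"series": [[-0.006, 0.012, 0, 0], [-0.006, 0.012, 0.04, 0], [-0.006, 0.012, 0.08, 0], [-0.006, 0.012, 0.08, 0]]}}

```text
time_s: 9.68
tcp_pos: [0.5056, 0.0168, 0.1237]
ee_rot: [[0.182, -0.983, -0.001], [-0.983, -0.182, -0.0], [0.0, 0.001, -1.0]]
wrist_force: [0.7, -0.2, -0.2]
gripper_width: 0.239
```

Call:
{"name": "drive_tool", "arguments": {"series": [[0, 0, 0.02, 0], [0, 0, 0.03, 0], [0, 0, 0.04, 0], [0, 0, 0.04, 0]]}}

```text
time_s: 10.18
tcp_pos: [0.5072, 0.0169, 0.1213]
ee_rot: [[0.183, -0.983, 0.003], [-0.983, -0.183, 0.0], [0.001, -0.003, -1.0]]
wrist_force: [-0.8, -2.3, 9.3]
gripper_width: 0.238
```

```bash
python3 - <<'E'
from h import *
S=telemetry.sense()
for k in('tcp_pos','ee_rot','wrist_force','moment'): print(k,S[k].round(4).tolist())
x=np.array([-.1828,.9831,0]); y=np.array([-.9831,-.1828,0])
for k in('wrist_force','moment'): print(k,S[k]@x,S[k]@y,S[k][2])
E
```

```text
tcp_pos [0.5072, 0.0169, 0.1213]
ee_rot [[0.1831, -0.9831, 0.0033], [-0.9831, -0.1831, 0.0001], [0.0005, -0.0033, -1.0]]
wrist_force [-0.7754, -2.2998, 9.2736]
moment [-0.0128, 0.3867, 0.0046]
wrist_force -2.1192288602416913 1.182744710313448 9.273632457508766
moment 0.3824940573509742 -0.05808213222053936 0.004590396856749484
```

```bash
python3 - <<'E'
from h import *
s=snap('side','side3')
o=cv2.resize(s['color'][180:230,245:311],None,fx=12,fy=12,interpolation=cv2.INTER_CUBIC)
o=cv2.convertScaleAbs(o,alpha=1.6,beta=0)
cv2.imwrite('pics/c6.png',o)
S=telemetry.sense(); print(S['wrist_force'],S['moment'],S['tcp_pos'])
E
```

```text
[-0.76427737 -1.19284198  9.40677956] [-0.01542025  0.40627006  0.04758177] [0.50721729 0.01689228 0.12124765]
```

View pics/c6.png

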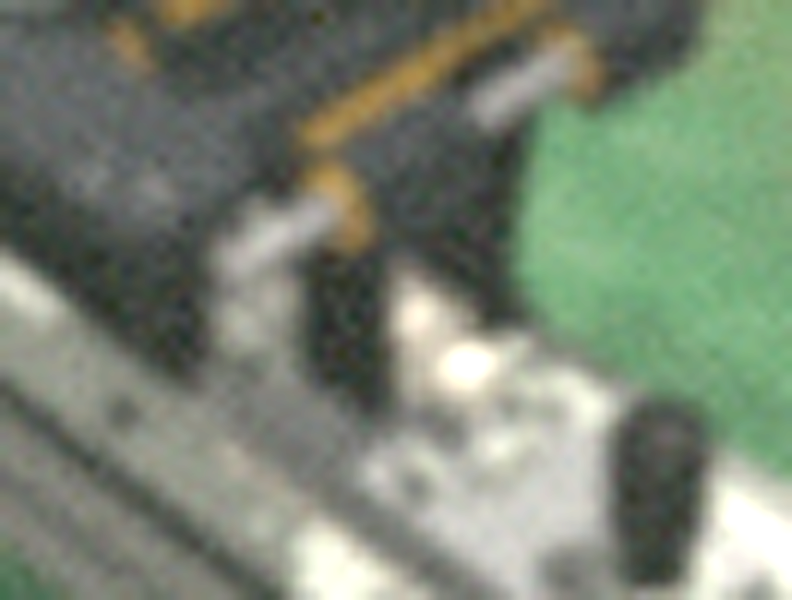

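Side crop: nose highlight at crop (467,365), just ahead of the rear lug at (490,440). That suggests the tail, not the nose, is sitting on something. I'll back off and read the force/moment baseline.

Call:
{"name": "drive_tool", "arguments": {"series": [[0, 0, -0.04, 0], [0, 0, -0.04, 0], [0, 0, -0.04, 0], [0, 0, -0.04, 0]]}}

```text
time_s: 10.72
tcp_pos: [0.5058, 0.0168, 0.1239]
ee_rot: [[0.182, -0.983, -0.001], [-0.983, -0.182, -0.0], [0.0, 0.001, -1.0]]
wrist_force: [0.8, -0.0, 0.4]
gripper_width: 0.235
```

```bash
python3 - <<'E'
from h import *
S=telemetry.sense()
for k in('tcp_pos','wrist_force','moment'): print(k,S[k].round(4).tolist())
E
```

```text
tcp_pos [0.5058, 0.0168, 0.1239]
wrist_force [0.7682, -0.0055, 0.3792]
moment [0.0836, -0.0411, -0.0319]
```

Baseline-corrected contact lies ahead of the tool axis, so the tail end is on the front lug. Shifting 2 mm rearward and feeling down again.

Call:
{"name": "drive_tool", "arguments": {"series": [[0.017, 0, 0, 0], [0.017, 0, 0.02, 0], [0.017, 0, 0.035, 0], [0.017, 0, 0.04, 0], [0.017, 0, 0.04, 0]]}}

```text
time_s: 11.35
tcp_pos: [0.5063, 0.0148, 0.1194]
ee_rot: [[0.182, -0.983, -0.0], [-0.983, -0.182, -0.0], [0.0, 0.0, -1.0]]
wrist_force: [-0.0, -0.1, 0.3]
gripper_width: 0.238
```

Free this time, below the lug tops. Going on down.

Call:
{"name": "drive_tool", "arguments": {"series": [[0, 0, 0.01, 0], [0, 0, 0.02, 0], [0, 0, 0.03, 0], [0, 0, 0.03, 0]]}}

```text
time_s: 11.85
tcp_pos: [0.5062, 0.0148, 0.1157]
ee_rot: [[0.182, -0.983, -0.0], [-0.983, -0.182, -0.0], [0.0, 0.0, -1.0]]
wrist_force: [-0.1, 0.3, 0.3]
gripper_width: 0.242
```

Call:
{"name": "drive_tool", "arguments": {"series": [[0, 0, 0.008, 0], [0, 0, 0.008, 0], [0, 0, 0.008, 0]]}}

```text
time_s: 12.22
tcp_pos: [0.5064, 0.0149, 0.1149]
ee_rot: [[0.182, -0.983, 0.0], [-0.983, -0.182, 0.0], [0.0, -0.0, -1.0]]
wrist_force: [-0.6, 1.1, -0.9]
gripper_width: 0.237
```

Call:
{"name": "drive_tool", "arguments": {"series": [[0, 0, 0, 0], [0, 0, 0, 0], [0, 0, 0, 0]], "fingers": 36}}

```text
time_s: 12.6
tcp_pos: [0.5064, 0.0149, 0.1149]
ee_rot: [[0.182, -0.983, 0.0], [-0.983, -0.182, 0.0], [0.0, -0.0, -1.0]]
wrist_force: [-0.6, 0.1, -0.0]
gripper_width: 0.398
```

Call:
{"name": "drive_tool", "arguments": {"series": [[0, 0, -0.2, 0], [0, 0, -0.6, 0], [0, 0, -1, 0], [0, 0, -1, 0]]}}

```text
time_s: 13.1
tcp_pos: [0.5083, 0.0153, 0.2391]
ee_rot: [[0.183, -0.983, 0.009], [-0.983, -0.183, 0.002], [-0.001, -0.01, -1.0]]
wrist_force: [-1.0, -0.8, -0.8]
gripper_width: 0.413
```

Call:
{"name": "drive_tool", "arguments": {"series": [[0.4, 0, 0, 0], [0.8, 0, 0, 0], [0.8, 0, 0, 0]]}}

```text
time_s: 13.48
tcp_pos: [0.5234, -0.0819, 0.2336]
ee_rot: [[0.178, -0.984, -0.002], [-0.984, -0.178, -0.0], [-0.0, 0.002, -1.0]]
wrist_force: [-0.1, 0.3, 0.2]
gripper_width: 0.414
```

```bash
python3 - <<'E'
from h import *
s=snap('side','side4');t=snap('top','top4')
o=np.zeros((600,800,3),np.uint8)
o[:400,:600]=cv2.resize(s['color'][185:235,240:315],None,fx=8,fy=8,interpolation=cv2.INTER_CUBIC)
o[400:600,:400]=cv2.resize(t['color'][190:240,230:330],None,fx=4,fy=4,interpolation=cv2.INTER_CUBIC)
cv2.imwrite('pics/c7.png',o)
S=telemetry.sense(); print(S['wrist_force'],S['tcp_pos'],S['gripper_width'])
E
```

```text
[ 0.35695421 -0.32283386 -0.57872145] [ 0.52323366 -0.07992344  0.23381861] 0.4174580360739169
```

View pics/c7.png

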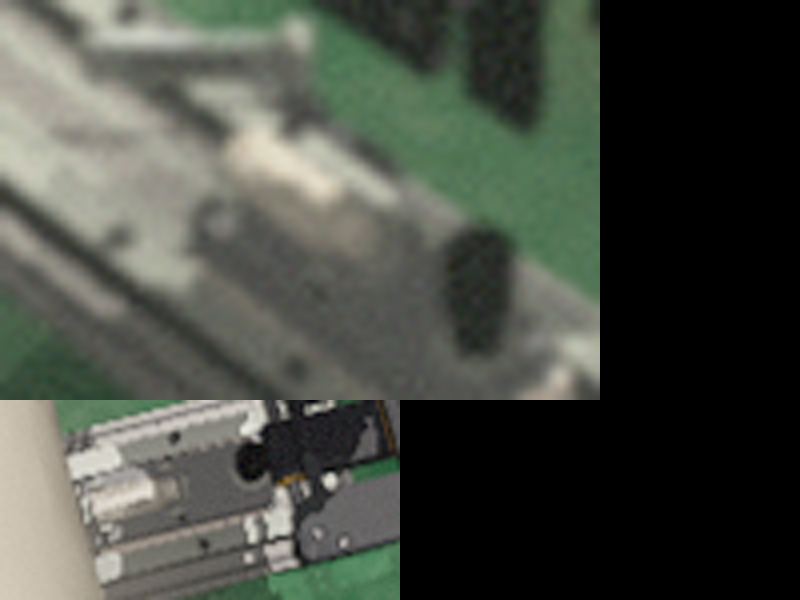

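Side crop: the silencer lies low and aligned between the nest lugs, nose about (350,235) facing the knob (480,290). The top crop, silencer at (125,490), agrees. Next: close the fingers and go down behind the knob with the tips above the flap leaf (tips at about z 0.063).

Call:
{"name": "drive_tool", "arguments": {"series": [[0.12, 0, 0, 0], [0.12, 0, 0.2, 0], [0.12, 0, 0.5, 0], [0.12, 0, 0.84, 0], [0.12, 0, 0.84, 0], [0.12, 0, 0.84, 0]], "fingers": 0}}

```text
time_s: 14.32
tcp_pos: [0.5275, -0.0935, 0.1353]
ee_rot: [[0.183, -0.983, 0.002], [-0.983, -0.183, -0.0], [0.001, -0.002, -1.0]]
wrist_force: [0.4, 0.4, 0.7]
gripper_width: 0.005
```

```bash
cat >> h.py <<'E'
X=np.array([-.1828,.9831,0]); Y=np.array([-.9831,-.1828,0]); M0=np.array([.4898,.1015,0])
def st():
    S=telemetry.sense(); p=S['tcp_pos']; F=S['wrist_force']
    print('t',round(S['time_s'],2),'lane',((p-M0)@X*1e3).round(1),((p-M0)@Y*1e3).round(1),'z',p[2].round(4),'F',(F@X).round(2),(F@Y).round(2),F[2].round(2),'w',round(S['gripper_width'],3),'yaw',np.degrees(np.arctan2(S['ee_rot'][1,0],S['ee_rot'][0,0])).round(2))
E
python3 -c "
from h import *
st()"
```

```text
t 14.32 lane -198.6 -1.4 z 0.1353 F 0.27 -0.49 0.73 w 0.005 yaw -79.44
```

Call:
{"name": "drive_tool", "arguments": {"series": [[-0.05, 0.01, 0.01, 0], [-0.1, 0.01, 0.01, 0], [-0.14, 0.01, 0.01, 0], [-0.17, 0.01, 0.01, 0], [-0.2, 0.01, 0.01, 0], [-0.23, 0.01, 0.01, 0], [-0.26, 0.01, 0.01, 0], [-0.26, 0.01, 0.01, 0]]}}

```text
time_s: 15.32
tcp_pos: [0.5194, -0.063, 0.1328]
ee_rot: [[0.182, -0.983, -0.0], [-0.983, -0.182, 0.0], [-0.0, 0.0, -1.0]]
wrist_force: [0.1, 0.2, -0.3]
gripper_width: 0.007
```

```bash
python3 -c "
from h import *
st()"
```

```text
t 15.32 lane -167.1 1.0 z 0.1328 F 0.14 -0.12 -0.27 w 0.007 yaw -79.51
```

Call:
{"name": "drive_tool", "arguments": {"series": [[-0.06, 0, 0, 0], [-0.12, 0, 0, 0], [-0.18, 0, 0, 0], [-0.24, 0, 0, 0], [-0.3, 0, 0, 0], [-0.36, 0, 0, 0], [-0.42, 0, 0, 0], [-0.48, 0, 0, 0]]}}

```text
time_s: 16.32
tcp_pos: [0.5089, -0.0062, 0.1328]
ee_rot: [[0.182, -0.983, -0.0], [-0.983, -0.182, -0.0], [0.0, 0.0, -1.0]]
wrist_force: [0.4, -2.1, -0.6]
gripper_width: 0.006
```

```bash
python3 - <<'E'
from h import *
st()
s=snap('side','side5')
cv2.imwrite('pics/c8.png',cv2.resize(s['color'][140:250,180:330],None,fx=5,fy=5,interpolation=cv2.INTER_CUBIC))
E
```

```text
t 16.32 lane -109.4 0.9 z 0.1328 F -2.1 0.02 -0.56 w 0.006 yaw -79.52
```

View pics/c8.png

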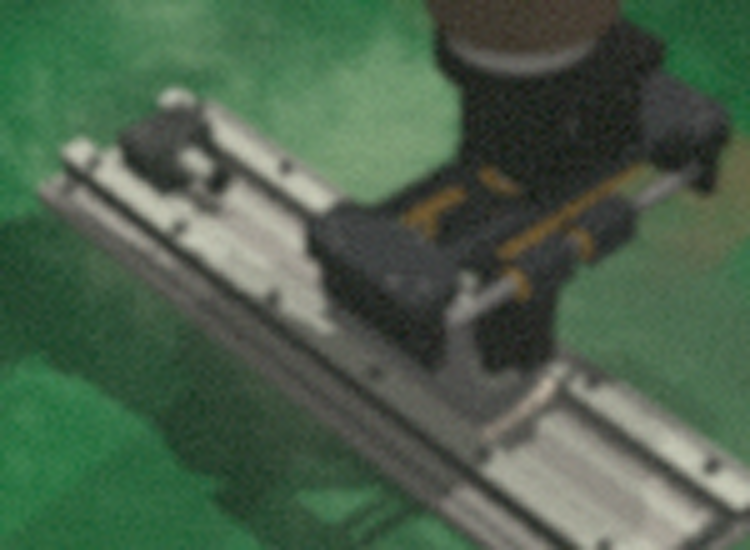

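The carrier travels with the fingers: its deck rear shows at (530,400), clear of the lane's near end, and the push force is about 2 N. On through the flap, stopping short of the buffer.

Call:
{"name": "drive_tool", "arguments": {"series": [[-0.08, 0, 0, 0], [-0.16, 0, 0, 0], [-0.24, 0, 0, 0], [-0.32, 0, 0, 0], [-0.4, 0, 0, 0], [-0.48, 0, 0, 0], [-0.56, 0, 0, 0], [-0.64, 0, 0, 0], [-0.71, 0, 0, 0], [-0.76, 0, 0, 0]]}}

```text
time_s: 17.62
tcp_pos: [0.4924, 0.0836, 0.1329]
ee_rot: [[0.182, -0.983, 0.0], [-0.983, -0.182, 0.0], [-0.0, -0.0, -1.0]]
wrist_force: [0.4, -0.7, 0.2]
gripper_width: 0.005
```

```bash
python3 -c "
from h import *
st()"
```

```text
t 17.62 lane -18.0 0.7 z 0.1329 F -0.8 -0.3 0.15 w 0.005 yaw -79.5
```

Call:
{"name": "drive_tool", "arguments": {"series": [[-0.03, 0, 0, 0], [-0.06, 0, 0, 0], [-0.09, 0, 0, 0], [-0.12, 0, 0, 0], [-0.15, 0, 0, 0], [-0.18, 0, 0, 0], [-0.21, 0, 0, 0], [-0.23, 0, 0, 0], [-0.23, 0, 0, 0]]}}

```text
time_s: 18.75
tcp_pos: [0.4874, 0.1102, 0.1329]
ee_rot: [[0.182, -0.983, -0.0], [-0.983, -0.182, -0.0], [0.0, 0.0, -1.0]]
wrist_force: [1.4, -3.2, 0.6]
gripper_width: 0.008
```

```bash
python3 -c "
from h import *
st()"
```

```text
t 18.75 lane 8.9 0.7 z 0.1329 F -3.37 -0.77 0.59 w 0.008 yaw -79.51
```

Buffer contact felt (3.4 N at TCP lane x 8.9), as predicted. Continuing in small steps.

Call:
{"name": "drive_tool", "arguments": {"series": [[-0.015, 0, 0, 0], [-0.03, 0, 0, 0], [-0.045, 0, 0, 0], [-0.06, 0, 0, 0], [-0.075, 0, 0, 0], [-0.09, 0, 0, 0], [-0.09, 0, 0, 0]]}}

```text
time_s: 19.62
tcp_pos: [0.4855, 0.1201, 0.133]
ee_rot: [[0.182, -0.983, -0.0], [-0.983, -0.182, -0.001], [0.001, 0.0, -1.0]]
wrist_force: [1.4, -7.1, 0.6]
gripper_width: 0.007
```

Call:
{"name": "drive_tool", "arguments": {"series": [[-0.008, 0, 0, 0], [-0.016, 0, 0, 0], [-0.025, 0, 0, 0], [-0.025, 0, 0, 0]]}}

```text
time_s: 20.12
tcp_pos: [0.485, 0.123, 0.133]
ee_rot: [[0.182, -0.983, -0.0], [-0.983, -0.182, -0.001], [0.001, 0.001, -1.0]]
wrist_force: [3.1, -7.4, 0.2]
gripper_width: 0.001
```

```bash
python3 -c "
from h import *
st()"
```

```text
t 20.12 lane 22.0 0.8 z 0.133 F -7.8 -1.69 0.22 w 0.001 yaw -79.52
```

Call:
{"name": "drive_tool", "arguments": {"series": [[-0.008, 0, 0, 0], [-0.016, 0, 0, 0], [-0.025, 0, 0, 0], [-0.025, 0, 0, 0]]}}

```text
time_s: 20.62
tcp_pos: [0.4845, 0.1257, 0.1331]
ee_rot: [[0.182, -0.983, -0.0], [-0.983, -0.182, -0.002], [0.001, 0.001, -1.0]]
wrist_force: [2.9, -8.2, -0.4]
gripper_width: 0.007
```

Call:
{"name": "drive_tool", "arguments": {"series": [[-0.004, 0, 0, 0], [-0.008, 0, 0, 0], [-0.008, 0, 0, 0]]}}

```text
time_s: 21.0
tcp_pos: [0.4843, 0.1265, 0.1331]
ee_rot: [[0.182, -0.983, -0.0], [-0.983, -0.182, -0.002], [0.002, 0.001, -1.0]]
wrist_force: [3.0, -7.8, 0.7]
gripper_width: 0.005
```

```bash
python3 - <<'E'
from h import *
st()
s=snap('side','side6');t=snap('top','top6')
o=np.zeros((600,800,3),np.uint8)
o[:360,:480]=cv2.resize(s['color'][140:200,190:270],None,fx=6,fy=6,interpolation=cv2.INTER_CUBIC)
o[360:600,:480]=cv2.resize(t['color'][190:250,180:300],None,fx=4,fy=4,interpolation=cv2.INTER_CUBIC)
cv2.imwrite('pics/c9.png',o)
E
```

```text
t 21.0 lane 25.6 0.8 z 0.1331 F -8.16 -1.49 0.75 w 0.005 yaw -79.52
```

Call:
{"name": "drive_tool", "arguments": {"series": [[-0.004, 0, 0, 0], [-0.008, 0, 0, 0], [-0.008, 0, 0, 0]]}}

```text
time_s: 21.48
tcp_pos: [0.4842, 0.1274, 0.1331]
ee_rot: [[0.182, -0.983, -0.0], [-0.983, -0.182, -0.002], [0.002, 0.001, -1.0]]
wrist_force: [2.8, -10.0, 1.6]
gripper_width: 0.003
```

Call:
{"name": "drive_tool", "arguments": {"series": [[-0.004, 0, 0, 0], [-0.008, 0, 0, 0], [-0.008, 0, 0, 0]]}}

```text
time_s: 21.85
tcp_pos: [0.484, 0.1283, 0.1331]
ee_rot: [[0.182, -0.983, -0.001], [-0.983, -0.182, -0.002], [0.002, 0.001, -1.0]]
wrist_force: [3.0, -9.0, 1.6]
gripper_width: 0.005
```

Call:
{"name": "drive_tool", "arguments": {"series": [[-0.004, 0, 0, 0], [-0.008, 0, 0, 0], [-0.008, 0, 0, 0]]}}

```text
time_s: 22.22
tcp_pos: [0.4839, 0.1287, 0.1332]
ee_rot: [[0.182, -0.983, -0.001], [-0.983, -0.182, -0.003], [0.003, 0.001, -1.0]]
wrist_force: [4.3, -11.2, 2.5]
gripper_width: 0.007
```

Call:
{"name": "drive_tool", "arguments": {"series": [[-0.005, 0, 0, 0], [-0.005, 0, 0, 0], [-0.005, 0, 0, 0]]}}

```text
time_s: 22.6
tcp_pos: [0.4839, 0.1288, 0.1333]
ee_rot: [[0.182, -0.983, -0.001], [-0.983, -0.182, -0.004], [0.004, 0.001, -1.0]]
wrist_force: [4.7, -13.1, 2.6]
gripper_width: 0.005
```

Solid felt (13 N, no further travel), which is past the flap's closing point. Easing off slowly now.

Call:
{"name": "drive_tool", "arguments": {"series": [[0.015, 0, 0, 0], [0.03, 0, 0, 0], [0.045, 0, 0, 0], [0.06, 0, 0, 0], [0.075, 0, 0, 0], [0.09, 0, 0, 0], [0.1, 0, 0, 0], [0.11, 0, 0, 0], [0.11, 0, 0, 0]]}}

```text
time_s: 23.72
tcp_pos: [0.486, 0.1177, 0.1329]
ee_rot: [[0.182, -0.983, -0.0], [-0.983, -0.182, -0.001], [0.0, 0.0, -1.0]]
wrist_force: [2.2, -5.9, 0.8]
gripper_width: 0.007
```

Call:
{"name": "drive_tool", "arguments": {"series": [[0.008, 0, 0, 0], [0.016, 0, 0, 0], [0.016, 0, 0, 0]]}}

```text
time_s: 24.1
tcp_pos: [0.4863, 0.116, 0.1329]
ee_rot: [[0.182, -0.983, -0.0], [-0.983, -0.182, -0.0], [0.0, 0.0, -1.0]]
wrist_force: [1.9, -5.4, -0.2]
gripper_width: 0.0
```

Call:
{"name": "drive_tool", "arguments": {"series": [[0.008, 0, 0, 0], [0.016, 0, 0, 0], [0.016, 0, 0, 0]]}}

```text
time_s: 24.48
tcp_pos: [0.4867, 0.1143, 0.1329]
ee_rot: [[0.182, -0.983, -0.0], [-0.983, -0.182, -0.0], [0.0, 0.0, -1.0]]
wrist_force: [1.7, -5.6, -0.3]
gripper_width: 0.012
```

Call:
{"name": "drive_tool", "arguments": {"series": [[0.008, 0, 0, 0], [0.016, 0, 0, 0], [0.016, 0, 0, 0]]}}

```text
time_s: 24.85
tcp_pos: [0.487, 0.1124, 0.1329]
ee_rot: [[0.182, -0.983, -0.0], [-0.983, -0.182, -0.0], [0.0, 0.0, -1.0]]
wrist_force: [1.5, -4.9, 0.5]
gripper_width: 0.007
```

Call:
{"name": "drive_tool", "arguments": {"series": [[0.008, 0, 0, 0], [0.016, 0, 0, 0], [0.016, 0, 0, 0]]}}

```text
time_s: 25.22
tcp_pos: [0.4874, 0.1105, 0.1329]
ee_rot: [[0.182, -0.983, -0.0], [-0.983, -0.182, -0.0], [0.0, 0.0, -1.0]]
wrist_force: [1.3, -4.2, -1.2]
gripper_width: 0.008
```

Call:
{"name": "drive_tool", "arguments": {"series": [[0.008, 0, 0, 0], [0.016, 0, 0, 0], [0.016, 0, 0, 0]]}}

```text
time_s: 25.6
tcp_pos: [0.4878, 0.1089, 0.1329]
ee_rot: [[0.182, -0.983, 0.0], [-0.983, -0.182, 0.0], [-0.0, -0.0, -1.0]]
wrist_force: [0.2, -1.5, -0.2]
gripper_width: 0.006
```

```bash
python3 -c "
from h import *
st()"
```

```text
t 25.6 lane 7.6 0.6 z 0.1329 F -1.47 0.1 -0.23 w 0.006 yaw -79.52
```

The force falls sharply (4.2 → 1.5 N) at about 20 mm back, where the shut flap should take over. Backing clear.

Call:
{"name": "drive_tool", "arguments": {"series": [[0.008, 0, 0, 0], [0.016, 0, 0, 0], [0.016, 0, 0, 0]]}}

```text
time_s: 25.98
tcp_pos: [0.4882, 0.1069, 0.133]
ee_rot: [[0.182, -0.983, 0.0], [-0.983, -0.182, 0.0], [-0.0, -0.0, -1.0]]
wrist_force: [1.1, -0.2, 1.0]
gripper_width: 0.007
```

Call:
{"name": "drive_tool", "arguments": {"series": [[0.05, 0, 0, 0], [0.1, 0, 0, 0], [0.1, 0, -0.3, 0], [0.1, 0, -0.7, 0], [0.1, 0, -1, 0], [0.1, 0, -1, 0]]}}

```text
time_s: 26.72
tcp_pos: [0.4917, 0.0951, 0.2561]
ee_rot: [[0.182, -0.983, 0.007], [-0.983, -0.182, 0.003], [-0.002, -0.007, -1.0]]
wrist_force: [0.8, 0.2, -0.6]
gripper_width: 0.006
```

Call:
{"name": "drive_tool", "arguments": {"series": [[0.4, 0, 0, 0], [0.8, 0, 0, 0], [1, 0, 0, 0], [1, 0, 0, 0]]}}

```text
time_s: 27.22
tcp_pos: [0.5116, -0.0247, 0.2517]
ee_rot: [[0.179, -0.984, -0.002], [-0.984, -0.179, -0.0], [-0.0, 0.002, -1.0]]
wrist_force: [0.2, 0.3, 0.1]
gripper_width: 0.006
```

Call:
{"name": "drive_tool", "arguments": {"series": [[0.4, 0, 0, 0], [0.8, 0, 0, 0], [1, 0, 0, 0], [1, 0, 0, 0]]}}

```text
time_s: 27.72
tcp_pos: [0.5338, -0.1417, 0.2518]
ee_rot: [[0.18, -0.984, -0.002], [-0.984, -0.18, 0.0], [-0.001, 0.002, -1.0]]
wrist_force: [0.2, 0.7, 0.1]
gripper_width: 0.006
```

```bash
python3 - <<'E'
from h import *
st()
s=snap('side','side7');t=snap('top','top7')
o=np.zeros((600,800,3),np.uint8)
o[:360,:480]=cv2.resize(s['color'][145:205,195:275],None,fx=6,fy=6,interpolation=cv2.INTER_CUBIC)
o[360:600,:640]=cv2.resize(t['color'][195:255,145:305],None,fx=4,fy=4,interpolation=cv2.INTER_CUBIC)
cv2.imwrite('pics/c10.png',o)
E
```

```text
t 27.73 lane -247.1 1.2 z 0.2518 F 0.61 -0.31 0.11 w 0.006 yaw -79.63
```

View pics/c10.png

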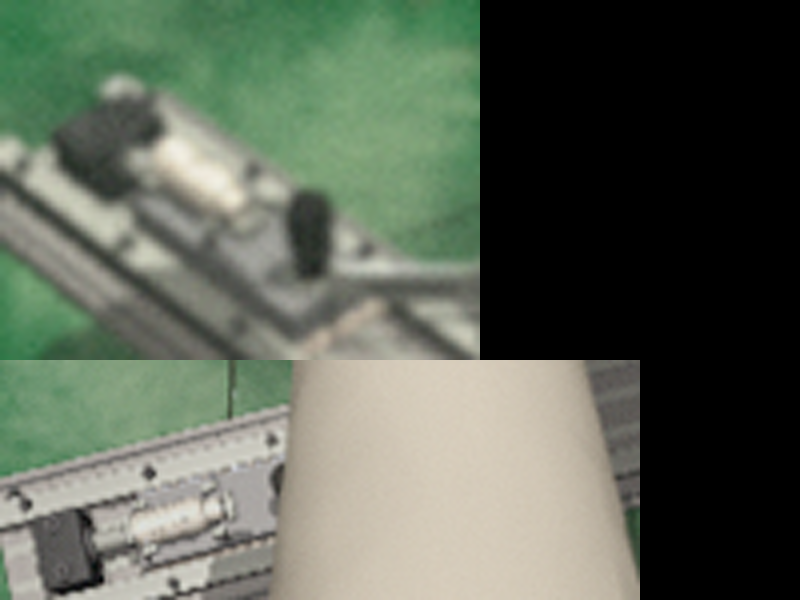

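Side crop: the silencer (200,175) is in the nest, the buffer rod touches the deck at about (140,160), and the flap leaf lies shut from (480,270) to the deck's rear at (335,275). The arm is clear, so I'm handing in.

```bash
python3 -c "
from h import *
st(); print(order.finish_job()); st()"
```

```text
t 27.82 lane -245.8 1.1 z 0.2522 F 0.46 0.34 -0.1 w 0.006 yaw -79.5
the job is handed in; nothing more can be done
None
the job is handed in; nothing more can be done
```

The job is handed in at about 28 s. No verdict was reported, but every check I made at the end points to success.

- **Silencer:** I took the smaller white silencer and laid it in the nest. The first try met the front lug at about 9 N; I backed off, moved 2 mm rearward, and it went in freely.
- **Pushing:** With closed fingers behind the knob, above the flap's height, I pushed the carrier through the flap and onto the buffer. I felt the buffer go solid at about 13 N.
- **Easing off:** The push force dropped to zero about 20 mm back from solid, where the shut flap should catch the carrier.
- **Last picture:** It shows the silencer down in the nest, the buffer rod against the deck and the flap shut behind the carrier. The knob is about 28 mm past the lane's middle (from contact position), and the gripper is clear with its force reading near zero.

**Not measured directly:** the flap angle and the flap and buffer contact forces are inferred from the forces felt and that picture. The two cameras differed by a few millimetres on the nest position, which is why I placed the silencer by feel.

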